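# Slide a brake pad under the leaf spring of its holding jig

### The job

Load the brake pad that lies in the channel of the blue jig, without picking it up: with closed fingertips press down hard on its bare steel back, behind the yellow bar, so that the sprung bed sinks, and keep pressing while you slide it forward under the leaf spring until it is fully home against the red end stop. Then let go and move clear, so that the leaf spring holds the pad down by itself, and leave everything else on the bench where it is.

Things in the scene. Friction and masses are not known exactly. Their poses are not given: they have to be found in the camera images.
- pad_top (a point): brake pad to load, lining down on the jig's bed: centre of its plate's flat upper face. x points along the pad to the leaf spring (front edge at +50 mm, rear edge at -50), z up. A yellow bar, 8 mm high, 34 wide, crosses the plate (x -2 to +6 mm); behind it (x -50 to -2) is the bare land to press: a finger there, sliding forward, also pushes on the bar's rear face
- pad: the same pad; origin at the centre of its underside, 16 mm below pad_top, same axes. Dark steel plate 100 x 50 x 5 mm (x, y, z) on a reddish lining 84 x 44 x 11 mm; 0.2 to 0.4 kg; 2 mm play each side between the rails
- jig: blue jig bolted to the bench, 240 x 94 mm; origin on the bench under the channel's centre line, x = the way the pad slides, z up. In its frame, mm: rails at y = +-27 to +-37, 26 high, x -118 to 64; bed x -114 to 58, top 22 high when up, so the pad's face starts 38 high; red stop's face at x 60, top 30 high; leaf anchor x 80 to 104, 42 high, bolts to 47
- lip (a point): middle of the lower front edge of the resting leaf spring's blunt lip, 32 mm above the bench: the unpressed pad stands 6 mm too high and butts against it. The lip is 36 mm wide and reaches up to 42 mm; the leaf runs from it 61 mm along the jig's x to its anchor
- home (a point): where pad_top comes when the pad is home, front edge against the end stop, and pressed down just to the lip's height (32 mm above the bench); axes as the jig's. At home the lip sits on the plate 14 to 18 mm ahead of the pad's centre, 8 mm clear of the yellow bar
- bed (a joint): how far the sprung bed is pushed down, m: 0 up, 0.011 bottomed. With the pad on it, it takes about 5 N to start it sinking, 11 N at 6 mm, 15 N at 11 mm; it stays level and rises when released. The pad must be 6 mm or more down to pass the lip
- leaf (a joint): how far the leaf spring is bent up about its anchored end, rad: 0 at rest; about 0.03 (lip 2 mm up) when a released pad is trapped beneath it; stop at 0.07
- spare_pad: spare brake pad just like the other, lying loose on the bench beside the jig; bystander; origin at the centre of its underside
- socket: bright steel wrench socket, upright cylinder 26 mm across and 36 high, on the bench beside the jig; bystander; origin at the centre of its underside
- tin_a: open white tin with coloured dots, 82 mm across, 55 high; bystander; origin at the centre of its underside
- tin_b: open white tin with coloured dots, 82 mm across, 55 high; bystander; origin at the centre of its underside
- tin_c: open white tin with coloured dots, 82 mm across, 55 high; bystander; origin at the centre of its underside
- spray: upright spray can with yellow label and red cap, 54 mm across, 160 high; bystander; origin at the centre of its underside
Mind the look-alikes: they are no part of the job. What is shaped like the pad but brown or purple is not meant.

How it is judged:
On the way:
1. with the fingers pressing on it and the bed pushed down, the pad is slid in under the leaf's lip (contact force between the fingers and pad above 4 N and value of joint bed above 0.003 m and x of pad_top in the frame of jig between -0.022 and 0.006 m), for 0.05 s.
At the end, for the whole second after the job is handed in: The pad rests level and still in the jig, its front edge within 4 mm of the end stop, trapped under the leaf spring with the bed still held down at least 2 mm and the leaf bent up by it (x of pad_top in the frame of jig between 0.006 and 0.013 m and z of pad_top in the frame of jig between 0.029 and 0.037 m and value of joint bed above 0.002 m and value of joint leaf above 0.004 rad and angle between pad_top's own z axis and vertical below 0.06 rad and linear speed of pad below 0.01 m/s); the robot touches nothing.
It fails at once if the pad is lifted off the bed (more than 8 mm above where it started) or tipped by more than 0.3 rad (z of pad_top in the frame of jig above 0.046 m or angle between pad_top's own z axis and vertical above 0.3 rad).
It fails at once if a bystander is moved by more than 15 mm (distance of any of spare_pad, socket, tin_a, tin_b, tin_c, spray from where it was at the start of the episode above 0.015 m).
It also fails if it takes over 32 s, if anything falls off the work surface, if the arm or the gripper's body presses on something with over 40 N, if the wrist force passes 120 N, or if a joint passes its speed limit or range.

### The arm

A 6-joint arm with a two-finger parallel gripper is mounted at the origin on the work surface. World frame = base frame: x ahead of the robot, y to its left, z up, the work surface at z = 0. Lengths are in m, angles in rad, forces in N, time in s.
With the tool pointing down it reaches from about 0.35 to 0.975 m from the base axis. Payload 4.9 kg.
Tool frame: the origin (TCP) lies at the very end of the fingers, on their centre line; the grasp point (between the pads) lies 19 mm behind it; z points along the fingers, y is the line along which they close (so a half turn about z gives the same grasp; the last joint's range is limited). The gripper opens to 85 mm and grips with 20 to 120 N. Pads are 22 mm wide; open, the fingers measure 114 mm over their backs; the gripper's body (76 mm by 85 mm) begins 54 mm behind the grasp point. The pads swing forward as they close: fully open they stand 13 mm farther back than shut.
Start: joints at [1.116, 0.053, 1.613, -0, 1.476, -0.119], TCP at [0.206, 0.59, 0.231] pointing down, gripper open.
Joint ranges: [-3.01, 3.01], [-1.01, 2.22], [0.06, 2.58], [-1.02, 4.17], [0.09, 2.62], [-3.14, 3.14]. Speed limits (rad/s): [2.57, 2.57, 3.14, 3.14, 3.14, 3.14].

### API

Orientations are given as a unit quaternion [w, x, y, z].
In Python, from plant import manip gives the robot as it stands.
- The arm moves only by the tool play_rows, never from a script. Its argument "series" is a list that holds one entry, the list of rows, each a list of 7 numbers: the shift along the world's x, y, z in m, then the turn, a rotation vector about the world's x, y, z in degrees, then the opening, from 0 (shut) to 1 (fully open). In form: [[[dx, dy, dz, rx, ry, rz, grip], ...]]. A call has 1 to 10 rows; each row shifts and turns the commanded pose from where the row before left it; what a row does not reach is not made up. A row lasts 1/10 s, in which the tool goes at most 50 mm and 8.59 degrees, less where a joint would pass 70% of its speed; a pose out of reach is approached as far as the arm can. A call with a gripper value outside its range is refused whole. The fingers move at their own pace and stop on an object; the grip force is fixed at half the most. Time passes only in rows, so rows that do not move let the fingers close. It gives the time, the measured TCP pose, the force, the opening and the grip force at its end, in the units of the state.
- manip.state(): the state, without advancing time (a new reading comes with each control period).
- manip.grab_frame(name): name is "scene" or "side" or "wrist"; returns a dict with "frame" (384x512x3 uint8, blue, green, red), "mtx" (3x3 intrinsics, pixels), "R" (3x3) and "t" (3): a world point X has camera coordinates R X + t. Camera axes: x right, y down, z forward; pixel columns grow to the right and rows downward; lengths in m; the calibration is good to about 2 mm. A picture is of the moment at which its call begins. There is no depth.
- manip.job_done(): hands the job in; it is judged then, once.
The state is a dict: "time": time; "joint_pos": joint angles; "joint_vel": joint speeds; "joint_efforts": joint torques, N m; "tool_pos": TCP position; "tool_rot": TCP orientation; "contact_force": force on the tool from outside, world axes, zero at the start; "ft_torque": the same for the moment, N m; "gripper_width": opening from 0.0 (shut) to 1.0 (fully open); "grasp_force": force on a finger pad.
Only numpy, scipy, OpenCV 4.12 (cv2) and the standard library are available. Lean on these libraries where they do the work, as an engineer would, in place of code of your own. Each camera call takes 0.05 s, during which the arm holds its last target. There are 200 camera calls.

## Working session

There is one attempt and no reset: what is moved stays moved. The work goes in short steps, Python scripts to look and compute and a tool call to move; the robot and the scene stay as the last step left them, time stands still between calls to the robot, and variables do not carry over. Pictures are saved under pics/ and viewed, at most 10 in all, crops included, and the job is handed in when it is done.

Besides the shell and the picture viewer there is one more tool, called after "Emit:" as name(argument=value, ...) on one line, values as JSON. play_rows: Moves the arm, as the interface text tells. Its arguments: {"type":"object","properties":{"series":{"type":"array"}},"required":["series"]}

```bash
mkdir -p pics; cat > h.py <<'E'
import numpy as np, cv2, pickle
from plant import manip
def snap(n,tag):
    f=manip.grab_frame(n); cv2.imwrite(f'pics/{tag}.png',f['frame']); pickle.dump({k:np.array(f[k]) for k in('frame','mtx','R','t')},open(f'pics/{tag}.pkl','wb')); return f
def load(tag): return pickle.load(open(f'pics/{tag}.pkl','rb'))
def ray(f,uv):
    d=f['R'].T@np.linalg.solve(f['mtx'],[uv[0],uv[1],1]); return -f['R'].T@f['t'],d
def plane(f,uv,z):
    o,d=ray(f,uv); return o+d*(z-o[2])/d[2]
def proj(f,X):
    p=f['mtx']@(f['R']@np.array(X)+f['t']); return p[:2]/p[2]
E
python3 - <<'E'
from h import *
for n in('scene','side'):
    f=snap(n,n+'0'); print(n,-f['R'].T@f['t'])
a=np.hstack([load('scene0')['frame'],load('side0')['frame']])
cv2.imwrite('pics/both.png',cv2.resize(a,(800,300)))
print(manip.state())
E
```

```text
scene [1.31380439 0.37359545 0.86602538]
side [ 0.38331532 -0.61298546  0.7686999 ]
{'time': 0.1, 'joint_pos': array([ 1.11598153e+00,  5.32895079e-02,  1.61418651e+00, -1.96869332e-05,
        1.47601361e+00, -1.19008308e-01]), 'joint_vel': array([-0.00029908, -0.00114276, -0.00438928,  0.00059118, -0.00031958,
        0.00047223]), 'joint_efforts': array([-2.37777049e-04, -3.94907141e+01, -3.71359885e+01, -1.39284912e-04,
        4.03576589e-03, -3.53799055e-05]), 'tool_pos': array([0.20570952, 0.58956179, 0.23016898]), 'tool_rot': array([-2.59015962e-04,  1.67114445e-01,  9.85937048e-01, -9.12488646e-04]), 'contact_force': array([-0.16617601, -0.75813101, -0.64593944]), 'ft_torque': array([ 0.01662604, -0.05523265,  0.00637308]), 'grasp_force': 0.0, 'gripper_width': 0.9997778114933301}
```

View pics/scene0.png

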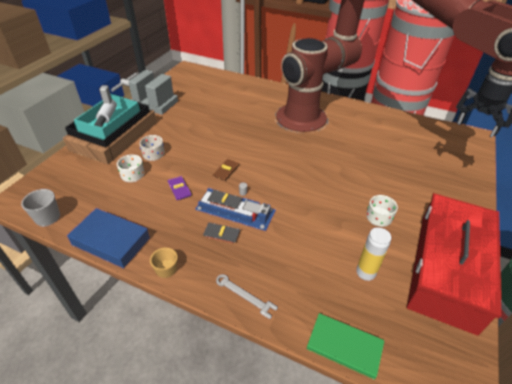

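View pics/side0.png

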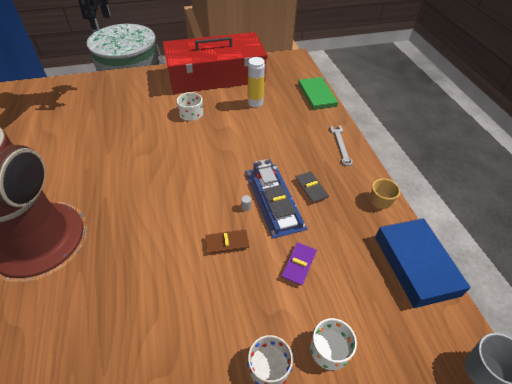

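The scene view shows the jig at about (235,207), with the pad's yellow bar at about (225,199). In the side view the jig is at about (275,197), with the leaf at the far end (267,175) and the loose spare at (312,187). Next I'll zoom in.

```bash
python3 - <<'E'
from h import *
a=load('scene0')['frame'][175:245,185:285]; b=load('side0')['frame'][150:245,220:340]
a=cv2.resize(a,(790,553),interpolation=cv2.INTER_CUBIC)[:,:];b=cv2.resize(b,None,fx=6,fy=6,interpolation=cv2.INTER_CUBIC)
cv2.imwrite('pics/za.png',a);cv2.imwrite('pics/zb.png',b)
E
```

```text
(no output)
```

View pics/za.png

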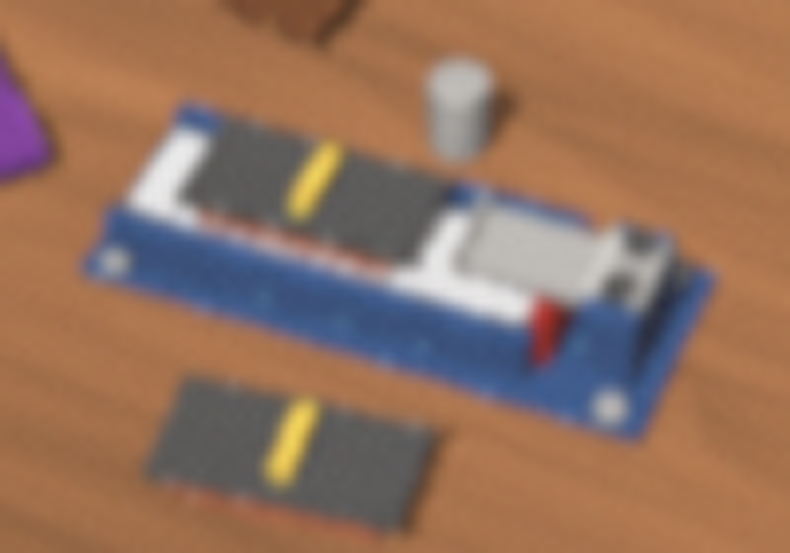

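View pics/zb.png

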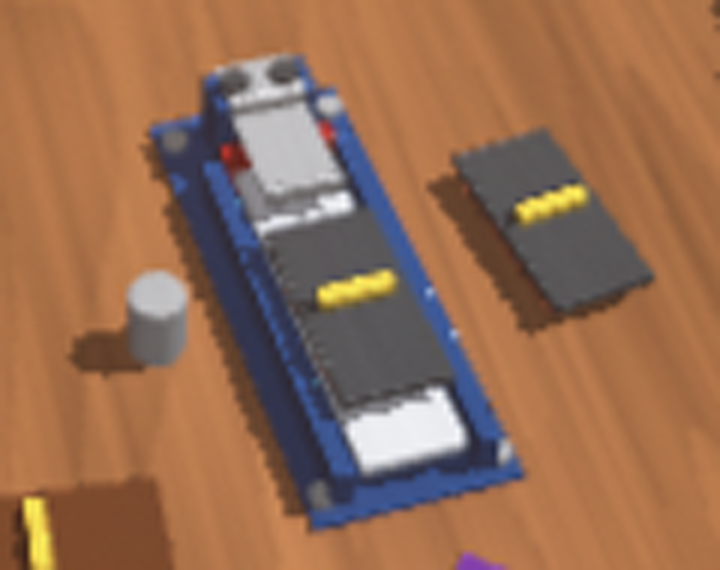

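The crops show the pad (dark, bar in its middle) lying behind the leaf. Pad corners in the side crop are (262,233), (370,205), (455,378) and (345,412). The leaf lip is at about (268,200) to (345,185), and the red stop is beyond it. The slide direction is towards the leaf.

```bash
python3 - <<'E'
from h import *
S=load('scene0');D=load('side0')
sa=lambda p:(np.array(p)+.5)/7.9+[184.5,174.5]; sb=lambda p:(np.array(p)+.5)/6+[219.5,149.5]
def show(n,f,pts,z):
    P=[plane(f,p,z) for p in pts]; print(n); [print('  ',np.round(p[:2],4)) for p in P]
    return P
for n,f,c in(('scene',S,[sa(p) for p in((450,190),(400,262),(185,195),(235,120))]),('side',D,[sb(p) for p in((262,233),(370,205),(455,378),(345,412))])):
    P=np.array(show(n,f,c,.038))[:,:2]
    fr=(P[0]+P[1])/2;re=(P[2]+P[3])/2;d=fr-re;print('ctr',P.mean(0),'len',np.linalg.norm(d),'wid',np.linalg.norm(P[0]-P[1]),'yaw',np.degrees(np.arctan2(d[1],d[0])))
# yellow bar centroid (z .046)
for n,f,(y0,y1,x0,x1) in(('scene',S,(190,206,215,235)),('side',D,(190,204,265,290))):
    h=cv2.cvtColor(f['frame'],cv2.COLOR_BGR2HSV); m=cv2.inRange(h,(20,110,110),(35,255,255)); m2=m*0; m2[y0:y1,x0:x1]=m[y0:y1,x0:x1]
    v,u=np.nonzero(m2); print(n,'bar',len(u),plane(f,(u.mean(),v.mean()),.044))
    # blue base mask
    b=cv2.inRange(h,(100,90,40),(125,255,255)); nl,lab,st,ce=cv2.connectedComponentsWithStats(b)
    for i in range(1,nl):
        if st[i,4]>100: print(st[i],ce[i])
# lip both
show('lip side z42',D,[sb((268,200)),sb((345,185))],.042)
show('lip scene z42',S,[sa((480,203)),sa((460,262))],.042)
show('base corners side',D,[sb((312,530)),sb((523,475)),sb((150,130))],.005)
show('base corners scene',S,[sa((85,270)),sa((640,440)),sa((718,275))],.005)
E
```

```text
scene
   [0.579  0.0052]
   [0.6228 0.005 ]
   [ 0.6269 -0.0885]
   [ 0.5807 -0.0916]
ctr [ 0.60233081 -0.04247412] len 0.09516981907098587 wid 0.04374401004699189 yaw 91.74154059118513
side
   [0.5704 0.0016]
   [0.6213 0.0068]
   [ 0.6282 -0.0938]
   [ 0.5788 -0.1004]
ctr [ 0.59965085 -0.04646147] len 0.10161835265102231 wid 0.05116755842939847 yaw 94.3421303421123
scene bar 33 [ 0.60143371 -0.04322044  0.044     ]
[  22    0   88   40 2480] [70.10766129 15.92943548]
[469  54  25  39 405] [480.87407407  72.6345679 ]
[  58   64   66   42 1391] [91.63767074 81.87922358]
[463 108  34  22 458] [479.65065502 118.930131  ]
[ 496  123   16  126 1689] [504.50029603 183.28182356]
[199 202  75  28 613] [237.12887439 215.38009788]
[  68  209   79   58 2649] [108.14382786 236.71121178]
side bar 54 [ 0.59980569 -0.04332947  0.044     ]
[   0    0   47   82 2393] [15.95528625 46.93397409]
[254 169  53  69 588] [280.77891156 209.64115646]
[ 376  218   94   90 4844] [420.809455   262.72274979]
lip side z42
   [0.5768 0.0164]
   [0.6125 0.0174]
lip scene z42
   [0.5839 0.0208]
   [0.6161 0.0277]
base corners side
   [ 0.5578 -0.132 ]
   [ 0.6513 -0.1256]
   [0.5433 0.1045]
base corners scene
   [ 0.6537 -0.122 ]
   [0.6391 0.1149]
   [0.5465 0.1091]
```

Emit:
play_rows(series=[[[0.022,-0.038,0,0,0,2.3,0],[0.024,-0.039,0,0,0,2.3,0],[0.024,-0.039,0,0,0,2.3,0],[0.024,-0.039,0,0,0,2.3,0],[0.024,-0.039,0,0,0,2.3,0],[0.024,-0.039,0,0,0,2.3,0],[0.024,-0.039,0,0,0,2.3,0],[0.024,-0.039,0,0,0,2.3,0],[0.024,-0.039,0,0,0,2.2,0],[0.024,-0.039,0,0,0,2.2,0]]])

```text
time: 1.1
tool_pos: [0.4443, 0.1993, 0.2309]
tool_rot: [-0.0, -0.032, 0.999, 0.0]
contact_force: [0.5, -0.4, -0.3]
gripper_width: 0.001
grasp_force: 0.0
```

Emit:
play_rows(series=[[[0.02,-0.033,0,0,0,0,0],[0.02,-0.033,0,0,0,0,0],[0.02,-0.033,0,0,0,0,0],[0.02,-0.033,0,0,0,0,0],[0.02,-0.033,-0.02,0,0,0,0],[0.02,-0.033,-0.03,0,0,0,0],[0.02,-0.033,-0.03,0,0,0,0],[0.018,-0.033,-0.04,0,0,0,0],[0,0,0,0,0,0,0],[0,0,0,0,0,0,0]]])

```text
time: 2.1
tool_pos: [0.5993, -0.0602, 0.1129]
tool_rot: [-0.002, -0.03, 1.0, 0.001]
contact_force: [-0.2, -0.3, 0.1]
gripper_width: -0.0
grasp_force: 0.0
```

```bash
python3 - <<'E'
from h import *
w=snap('wrist','w1');d=snap('side','d1')
cv2.imwrite('pics/zd1.png',np.hstack([cv2.resize(w['frame'],(480,360)),cv2.resize(d['frame'][140:250,220:318],(320,360),interpolation=cv2.INTER_CUBIC)]))
print(manip.state()['tool_pos'])
for X in((.6007,-.0453,.038),(.602,-.0653,.038)): print(proj(w,X))
E
```

```text
[ 0.60084805 -0.05942788  0.11621464]
[277.02783953 202.36779327]
[254.00577923 202.50701386]
```

View pics/zd1.png

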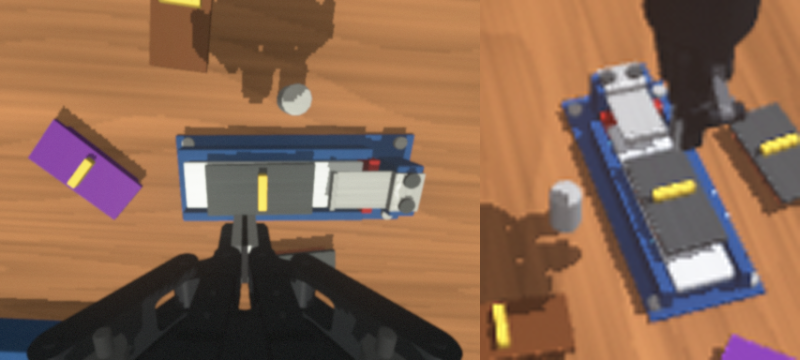

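The wrist view shows the fingers in line with the land behind the bar. The bar is at about (262,191) in the half-scale picture, the lip's front edge at x≈331 and the pad at x 205–313. I'll cross-check these.

```bash
python3 - <<'E'
from h import *
f=load('w1');k=512/480
J=np.array([.5986,-.0086]);u=np.array([-.0628,.998]);n=np.array([-.998,-.0628])
def s(nm,p,z):
    P=plane(f,np.array(p)*k,z)[:2]; print(nm,P.round(4),'jig',((P-J)@u).round(4),((P-J)@n).round(4))
h=cv2.cvtColor(f['frame'],cv2.COLOR_BGR2HSV);m=cv2.inRange(h,(20,110,110),(35,255,255));m[:,:260]=0;m[:,300:]=0;m[:170]=0;m[240:]=0
v,v2=np.nonzero(m);s('bar',(v2.mean()/k,v.mean()/k),.046)
for p in((205,163),(313,163),(205,213)):s('pad',p,.038)
s('lip',(331,190),.042)
for p in((176,135),(413,135),(181,220)):s('base',p,.005)
s('stop',(368,163),.03)
print(manip.state()['tool_pos'],len(v))
E
```

```text
bar [ 0.6    -0.0436] jig -0.0351 0.0008
pad [ 0.5781 -0.0963] jig -0.0862 0.026
pad [5.724e-01 5.000e-04] jig 0.0107 0.0256
pad [ 0.6274 -0.0957] jig -0.0888 -0.0233
lip [0.5957 0.0193] jig 0.028 0.0011
base [ 0.5597 -0.1302] jig -0.1189 0.0464
base [0.5458 0.106 ] jig 0.1177 0.0455
base [ 0.6537 -0.1269] jig -0.1216 -0.0476
stop [0.5713 0.054 ] jig 0.0642 0.0233
[ 0.60084805 -0.05942788  0.11621464] 399
```

Emit:
play_rows(series=[[[0,-0.002,-0.015,0,0,0,0],[0,0,-0.015,0,0,0,0],[0,0,-0.015,0,0,0,0],[0,0,-0.01,0,0,0,0],[0,0,-0.005,0,0,0,0],[0,0,0,0,0,0,0],[0,0,0,0,0,0,0],[0,0,0,0,0,0,0],[0,0,0,0,0,0,0],[0,0,0,0,0,0,0]]])

```text
time: 3.2
tool_pos: [0.6007, -0.0621, 0.0554]
tool_rot: [0.0, -0.031, 1.0, -0.0]
contact_force: [0.4, -0.6, 0.3]
gripper_width: 0.0
grasp_force: 0.0
```

Emit:
play_rows(series=[[[0,-0.005,-0.004,0,0,0,0],[0,0,-0.004,0,0,0,0],[0,0,-0.004,0,0,0,0],[0,0,-0.003,0,0,0,0],[0,0,-0.003,0,0,0,0],[0,0,-0.002,0,0,0,0],[0,0,0,0,0,0,0],[0,0,0,0,0,0,0]]])

```text
time: 4.0
tool_pos: [0.6001, -0.0669, 0.0356]
tool_rot: [-0.001, -0.031, 1.0, 0.0]
contact_force: [-4.4, 1.0, 6.2]
gripper_width: -0.003
grasp_force: 3.2
```

Emit:
play_rows(series=[[[0,0,-0.002,0,0,0,0],[0,0,-0.002,0,0,0,0],[0,0,-0.002,0,0,0,0],[0,0,-0.002,0,0,0,0],[0,0,0,0,0,0,0],[0,0,0,0,0,0,0]]])

```text
time: 4.6
tool_pos: [0.6002, -0.067, 0.0288]
tool_rot: [-0.001, -0.031, 1.0, 0.0]
contact_force: [-6.7, 0.5, 12.5]
gripper_width: -0.004
grasp_force: 6.3
```

Emit:
play_rows(series=[[[-0.001,0,-0.001,0,0,0,0],[0,0.003,0,0,0,0,0],[-0.0003,0.003,0,0,0,0,0],[-0.0003,0.003,0,0,0,0,0],[-0.0002,0.003,0,0,0,0,0],[0,0,0,0,0,0,0]]])

```text
time: 5.2
tool_pos: [0.6022, -0.0573, 0.03]
tool_rot: [0.004, -0.031, 0.999, -0.003]
contact_force: [-0.7, -6.4, 11.0]
gripper_width: 0.001
grasp_force: 5.7
```

```bash
cat > bar.py <<'E'
from h import *
import sys
J=np.array([.5986,-.0086]);u=np.array([-.0628,.998]);n=np.array([-.998,-.0628])
s=manip.state();t=s['tool_pos'];q=t[:2]-J
print('tcp jig',(q@u).round(4),(q@n).round(4),t[2].round(4),s['contact_force'].round(1))
for c in('wrist','side','scene'):
    f=snap(c,sys.argv[1]+c); h=cv2.cvtColor(f['frame'],cv2.COLOR_BGR2HSV); m=cv2.inRange(h,(20,110,110),(35,255,255))
    k,l,st,ce=cv2.connectedComponentsWithStats(m)
    for i in range(1,k):
        P=plane(f,ce[i],.036)[:2]-J
        if st[i,4]>8 and abs(P@n)<.03 and abs(P@u)<.1: print(c,st[i,4],'bar jig',(P@u).round(4),(P@n).round(4))
E
python3 bar.py a
```

```text
tcp jig -0.0489 -0.0006 0.03 [-0.7 -6.4 11. ]
wrist 618 bar jig -0.0311 0.003
side 16 bar jig -0.0315 0.0117
scene 36 bar jig -0.0316 -0.0026
```

Emit:
play_rows(series=[[[0,0,-0.0015,0,0,0,0],[-0.0002,0.003,0,0,0,0,0],[-0.0002,0.003,0,0,0,0,0],[-0.0002,0.003,0,0,0,0,0],[-0.0002,0.003,0,0,0,0,0],[-0.0002,0.003,0,0,0,0,0],[-0.0002,0.003,0,0,0,0,0]]])

```text
time: 6.05
tool_pos: [0.6017, -0.0402, 0.029]
tool_rot: [0.004, -0.031, 0.999, -0.003]
contact_force: [0.1, -7.7, 11.1]
gripper_width: 0.002
grasp_force: 8.3
```

```bash
python3 bar.py b
```

```text
tcp jig -0.0318 -0.0011 0.029 [ 0.1 -7.7 11.1]
wrist 542 bar jig -0.0149 0.0044
side 15 bar jig -0.0164 0.0122
scene 41 bar jig -0.0144 -0.0037
```

Emit:
play_rows(series=[[[-0.0002,0.003,-0.0005,0,0,0,0],[-0.0002,0.003,0,0,0,0,0],[-0.0002,0.003,0,0,0,0,0],[-0.0002,0.003,0,0,0,0,0],[-0.0002,0.003,0,0,0,0,0],[-0.0002,0.003,0,0,0,0,0],[-0.0002,0.003,0,0,0,0,0],[0,0,0,0,0,0,0]]])

```text
time: 7.0
tool_pos: [0.6003, -0.0187, 0.0286]
tool_rot: [0.005, -0.031, 0.999, -0.003]
contact_force: [0.3, -6.7, 12.9]
gripper_width: -0.001
grasp_force: 8.7
```

```bash
python3 bar.py c
```

```text
tcp jig -0.0102 -0.0011 0.0286 [ 0.3 -6.7 12.9]
wrist 539 bar jig 0.0066 0.0045
side 12 bar jig 0.0054 0.0116
scene 37 bar jig 0.0068 -0.0046
```

Pad centre is at about +4.5 mm, so roughly 5.5 mm remain. I'll push slowly and watch for the force rising at the stop.

Emit:
play_rows(series=[[[-0.0001,0.002,0,0,0,0,0],[-0.0001,0.002,0,0,0,0,0],[0,0,0,0,0,0,0]]])

```text
time: 7.45
tool_pos: [0.6001, -0.0149, 0.0285]
tool_rot: [0.005, -0.031, 0.999, -0.003]
contact_force: [-0.4, -7.0, 12.3]
gripper_width: -0.001
grasp_force: 8.8
```

Emit:
play_rows(series=[[[-0.0001,0.0015,0,0,0,0,0],[0,0.0015,0,0,0,0,0],[0,0,0,0,0,0,0]]])

```text
time: 7.75
tool_pos: [0.6, -0.0119, 0.0285]
tool_rot: [0.004, -0.031, 0.999, -0.003]
contact_force: [-0.1, -7.9, 13.5]
gripper_width: 0.001
grasp_force: 8.9
```

```bash
python3 bar.py d
```

```text
tcp jig -0.0034 -0.0011 0.0285 [-0.1 -7.9 13.5]
wrist 543 bar jig 0.0133 0.0046
side 13 bar jig 0.0126 0.0117
scene 35 bar jig 0.0133 -0.0045
```

Still no contact with the stop. I'll carry on in small steps.

Emit:
play_rows(series=[[[0,0.0015,0,0,0,0,0],[0,0.001,0,0,0,0,0],[0,0,0,0,0,0,0]]])

```text
time: 8.2
tool_pos: [0.5998, -0.0095, 0.0284]
tool_rot: [0.004, -0.031, 0.999, -0.003]
contact_force: [-0.5, -7.2, 13.2]
gripper_width: -0.003
grasp_force: 9.1
```

Emit:
play_rows(series=[[[0,0.0015,0,0,0,0,0],[0,0.001,0,0,0,0,0],[0,0,0,0,0,0,0]]])

```text
time: 8.5
tool_pos: [0.5999, -0.0078, 0.0285]
tool_rot: [0.004, -0.031, 0.999, -0.004]
contact_force: [-0.5, -11.0, 12.3]
gripper_width: -0.001
grasp_force: 9.9
```

The forward force went from 7 to 11 N while the tool moved less than commanded, so it may be the stop. One more push to confirm.

Emit:
play_rows(series=[[[0,0.001,0,0,0,0,0],[0,0.001,0,0,0,0,0],[0,0,0,0,0,0,0]]])

```text
time: 8.8
tool_pos: [0.5999, -0.0076, 0.0285]
tool_rot: [0.004, -0.032, 0.999, -0.006]
contact_force: [-0.3, -16.7, 11.8]
gripper_width: 0.001
grasp_force: 11.7
```

```bash
python3 bar.py e
```

```text
tcp jig 0.0009 -0.0013 0.0285 [ -0.3 -16.7  11.8]
wrist 512 bar jig 0.0174 0.0048
side 13 bar jig 0.0167 0.0122
scene 32 bar jig 0.0173 -0.005
```

It has hit the stop, at about 64 mm in my jig frame. I measured the stop and lip 4 mm forward of nominal too, so this agrees. I'll relax the push and lift straight up.

Emit:
play_rows(series=[[[0,-0.001,0.001,0,0,0,0],[0,0,0.003,0,0,0,0],[0,0,0.004,0,0,0,0],[0,0,0.006,0,0,0,0],[0,0,0.01,0,0,0,0],[0,0,0.03,0,0,0,0],[0,-0.02,0.04,0,0,0,0],[0,-0.03,0.04,0,0,0,0],[0,-0.03,0.03,0,0,0,0],[0,0,0,0,0,0,0]]])

```text
time: 9.95
tool_pos: [0.5988, -0.0861, 0.195]
tool_rot: [0.005, -0.03, 1.0, -0.002]
contact_force: [0.2, 0.1, 0.3]
gripper_width: 0.001
grasp_force: 0.0
```

```bash
python3 bar.py f; python3 - <<'E'
from h import *
w=load('fwrist')['frame'];d=load('fside')['frame']
cv2.imwrite('pics/fin.png',np.hstack([cv2.resize(w,(480,360)),cv2.resize(d[140:250,220:318],(320,360),interpolation=cv2.INTER_CUBIC)]))
E
```

```text
tcp jig -0.0773 0.0047 0.195 [0.2 0.1 0.3]
wrist 249 bar jig 0.018 -0.0031
side 51 bar jig 0.0198 -0.0021
scene 32 bar jig 0.0155 -0.0003
```

View pics/fin.png

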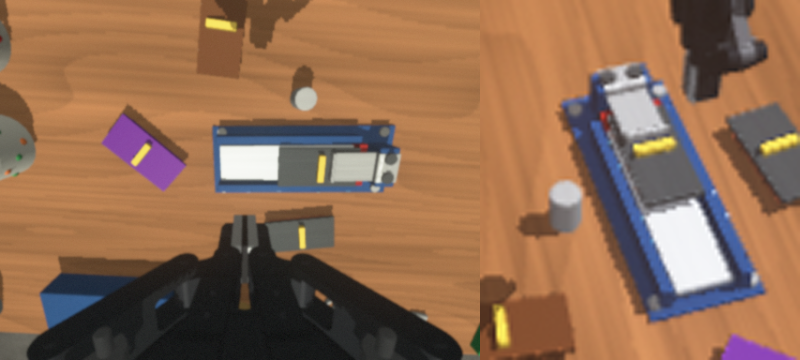

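The pad sits under the leaf: bar at (321,168), lip edge at x≈331, a gap of about 7 mm against the nominal 8. The arm is clear and the bystanders look untouched.

```bash
python3 -c "
from plant import manip
print(manip.job_done())"
```

```text
the job is handed in; nothing more can be done
None
```

I pressed the pad down, slid it under the leaf spring to the end stop and released it; the last pictures show it held there with the arm clear and the bystanders looking untouched, and I handed the job in at about 10 s (no verdict was returned).

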